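# Fetch the thimble from behind the vial and the spool tower

### The arm

A 7-joint arm with a two-finger parallel gripper is mounted at the origin on the work surface. World frame = base frame: x ahead of the robot, y to its left, z up, the work surface at z = 0. Lengths are in m, angles in rad, forces in N, time in s.
With the tool pointing down it reaches from about 0.425 to 0.875 m from the base axis. Payload 4.7 kg.
Tool frame: the origin (TCP) lies on the mounting face of the last link; the fingertips stand 182 mm ahead of it and the grasp point (between the pads) lies 164 mm ahead of it; z points along the fingers, y is the direction in which the jaws open and shut (so a half turn about z gives the same grasp; the last joint's range is limited). The gripper opens to 87 mm and grips with 3 to 60 N. Pads are 19 mm wide; open, the fingers measure 117 mm over their backs; the gripper's body (75 mm by 190 mm) begins 51 mm behind the grasp point.
Start: joints at [1.221, 0.321, -0.07, 1.45, 0.023, 1.371, -0.057], TCP at [0.231, -0.607, 0.405] pointing down, gripper open.
Joint ranges: [-2.86, 2.86], [-0.3, 2.09], [-1.38, 1.24], [0.06, 2.45], [-1.56, 4.7], [0.09, 2.05], [-2.69, 2.69]. Speed limits (rad/s): [2.57, 2.57, 3.14, 3.14, 3.14, 3.14, 3.14].

### API

Orientations are given as [roll, pitch, yaw] about the fixed x, y, z axes, in that order (R = Rz(yaw) Ry(pitch) Rx(roll)).
In Python, from workcell import env gives the robot as it stands. Calls block until the motion is done:
- env.goto(position, orientation): joint-space move of the TCP to a pose.
- env.line_to(position, orientation=None, max_speed=0.15): straight line of the TCP; orientation=None keeps the orientation; max_speed is the mean speed in m/s.
- env.movej(angles): joint-space move.
- env.command_gripper(opening): opening from 0.0 (shut) to 1.0 (fully open); the grip force is fixed at half the most; returns when the fingers have stopped.
- env.dwell(seconds).
- env.solve_ik(position, orientation): joint angles nearest the present ones, or None.
- env.get_image(name): name is "side" or "top"; returns a dict with "pixels" (400x640x3 uint8, red, green, blue), "fx", "fy", "cx", "cy" (pixels), "distortion" ([k1, k2, p1, p2, k3] as OpenCV has them; the pictures are not rectified), "T" (4x4, takes a point from camera to world coordinates). Camera axes: x right, y up, looking along -z (the intrinsics and any distortion apply to the point x, -y, -z); pixel columns grow to the right and rows downward; lengths in m; the calibration is good to about 2 mm. A picture is of the moment at which its call begins. There is no depth.
A pose or a line that the arm cannot do raises env.IKError and nothing moves.
- env.sign_off(): hands the job in, once; it reports no verdict.
Readings, each from a call of its own:
- env.get_time_s(): time.
- env.get_qpos(): joint angles.
- env.get_qvel(): joint speeds.
- env.get_tau(): joint torques, N m.
- env.get_tcp_pos(): TCP position.
- env.get_eef_rot(): TCP orientation.
- env.get_wrist_force(): force on the tool from outside, world axes, zero at the start.
- env.get_torque(): the same for the moment, N m.
- env.get_grip_width(): opening from 0.0 (shut) to 1.0 (fully open).
Only numpy, scipy, OpenCV 4.12 (cv2) and the standard library are available. Lean on these libraries where they do the work, as an engineer would, in place of code of your own. Each camera call takes 0.05 s, during which the arm holds its last target.

### The job

Get the thimble out from behind the bead vial and the spool tower: first set the vial and the tower aside, both standing on the dark mat, then stand the thimble, open end down as it is now, in the bowl of the white spoon rest while both are still on the mat. Then put each back where it was, the blue-capped vial on the blue coaster and the orange-knobbed tower on the orange coaster, standing wholly on it. Never let the vial or the tower tip over, and do not disturb the hoop, the tin or the jar.

Things in the scene. Friction and masses are not known exactly. Their poses are not given: they have to be found in the camera images.
- vial_center (a point): Clear plastic vial of coloured beads with a dark blue screw cap: upright cylinder, 38 mm diameter, 84 mm tall, about 70 g. The point is its centre, half-way up (42 mm above its underside), z up. At the start it stands on the blue coaster.
- tower_center (a point): Bare aluminium spool tower: four stacked spools with 37 mm flanges on a 40 mm diameter, 4 mm thick foot, with a small orange knob (18 mm diameter) as its top 10 mm; 82 mm tall in all, about 120 g. It may be gripped by the flanges, 4 to 72 mm above its underside. The point is its centre, half-way up (41 mm above its underside), z up. At the start it stands on the orange coaster.
- thimble_center (a point): Stainless steel thimble standing open end down, closed end up, 22 mm diameter at the foot tapering to 20 mm, 26 mm tall, 15 g. The point is its centre, half-way up (13 mm above its underside), z up. It stands straight on the plywood board (top 10 mm above the table), about 60 mm from the axes of the vial and the tower, on the far side of the line between them as seen from the robot.
- coaster_blue_top (a point): Fixed light blue round coaster, 66 mm diameter, 3 mm thick, on the plywood board (150 x 190 mm, 10 mm thick, fixed on the table); home of the vial. The point is the centre of its top face. The two coasters lie side by side, 90 mm between centres, on the near half of the board; which is left varies.
- coaster_orange_top (a point): Fixed orange round coaster, 66 mm diameter, 3 mm thick, on the same board; home of the tower. The point is the centre of its top face.
- mat_top (a point): Fixed dark grey flat mat, the side area for things set aside: 220 mm along its own x, 130 mm along its own y, 3 mm thick. The point is the centre of its top face, z up. It lies to the left or to the right of the board. There is room for both things, set 110 mm apart along its x.
- spoon_rest_floor (a point): Fixed white ceramic spoon rest: round shallow bowl, 82 mm over the rim, flat floor about 66 mm diameter, rim 6 mm higher than the floor, with a flat tongue (26 mm wide, 6 mm high) that runs along its own x to 97 mm from the bowl's centre. The point is the centre of the bowl's floor, 4 mm above the table, z up.
- hoop: Bystander: loose ivory plastic hoop lying flat, 116 mm outside, 98 mm inside diameter, 10 mm high. Origin at the centre of its underside.
- tin: Bystander: loose round red tin with a brass lid, 66 mm diameter, 28 mm tall. Origin at the centre of its underside.
- jar: Bystander: loose small green glass jar with a white lid, 52 mm diameter, 55 mm tall, between the robot and the board. Origin at the centre of its underside.
Not all that is in view belongs to the job. Leave any pink look-alike of the part that bears tower_center alone.

How it is judged:
By the outcome, as a careful person would: the job done as asked, in the order asked, and still so for the second after the job is handed in, with the robot touching nothing.
It also fails if it takes over 123 s, if anything falls off the work surface, if the arm or the gripper's body presses on something with over 40 N, if the wrist force passes 120 N, or if a joint passes its speed limit or range.

## Working session

There is one attempt and no reset: what is moved stays moved. The work goes in short steps, each a Python script; the robot and the scene stay as the last script left them, time stands still between calls to the robot, and variables do not carry over. Pictures are saved under pics/ and viewed, and the job is handed in when it is done.

```bash
ls; mkdir -p pics
python3 - <<'E'
from workcell import env
import cv2,pickle
for n in("side","top"):
    d=env.get_image(n);pickle.dump(d,open(f"pics/{n}0.pkl","wb"))
    cv2.imwrite(f"pics/{n}0.png",d["pixels"][:,:,::-1])
    print(n,d["fx"],d["fy"],d["cx"],d["cy"],d["distortion"]);print(d["T"].round(3) if hasattr(d["T"],'round') else d["T"])
print(env.get_time_s(),env.get_eef_rot(),env.get_tcp_pos())
E
```

```text
pics
side 491.4419813372213 491.4419813372213 312.0799173288226 201.86334635630354 [-0.00097459  0.          0.          0.          0.        ]
[[-0.946  0.218 -0.241  0.314]
 [-0.325 -0.658  0.68   0.621]
 [-0.011  0.721  0.693  0.725]
 [ 0.     0.     0.     1.   ]]
top 468.22322250857604 468.22322250857604 319.12389919443746 203.11034421630146 [0.00995844 0.         0.         0.         0.        ]
[[ 1.000e-02  9.810e-01 -1.960e-01  3.620e-01]
 [-1.000e+00  1.000e-02 -3.000e-03 -2.000e-03]
 [-1.000e-03  1.960e-01  9.810e-01  1.019e+00]
 [ 0.000e+00  0.000e+00  0.000e+00  1.000e+00]]
0.1 [-3.13987221e+00  7.71112255e-05  3.63831753e-01] [ 0.23119358 -0.60730847  0.40377563]
```

View pics/side0.png

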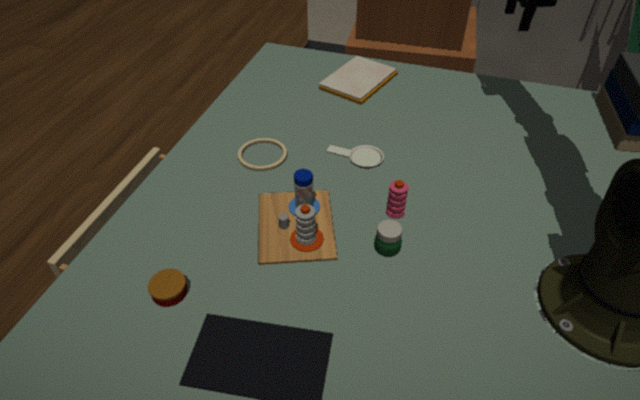

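View pics/top0.png

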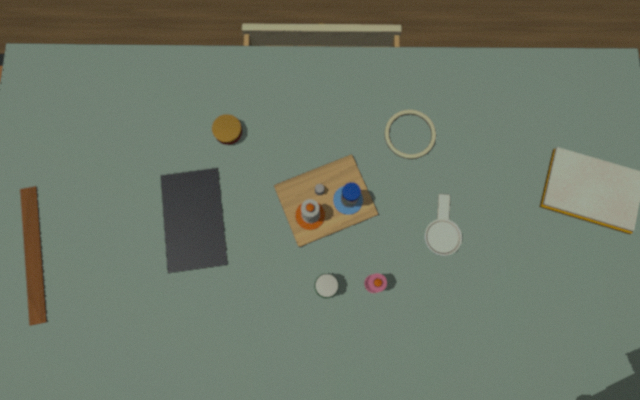

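Candidates: the tower with an orange knob is on the orange coaster at top (310,207) / side (305,215). The pink look-alike is at top (377,283) / side (398,195), so I'll leave it alone. The blue-capped vial is at top (350,192) and the thimble at top (320,188). The jar's white lid is at (327,286). I'll check these with crops and masks.

```bash
cat > h.py <<'E'
import cv2,pickle,numpy as np
def K(d): return np.array([[d["fx"],0,d["cx"]],[0,d["fy"],d["cy"]],[0,0,1.]])
def rays(d,uv):
    n=cv2.undistortPoints(np.asarray(uv,float).reshape(-1,1,2),K(d),np.array(d["distortion"])).reshape(-1,2)
    T=np.array(d["T"]); return T[:3,3],np.c_[n[:,0],-n[:,1],-np.ones(len(n))]@T[:3,:3].T
def onz(d,uv,z):
    o,r=rays(d,uv); return o+r*((z-o[2])/r[:,2])[:,None]
def proj(d,P):
    T=np.array(d["T"]); c=(np.atleast_2d(P)-T[:3,3])@T[:3,:3]; c=c*[1,-1,-1]
    return cv2.projectPoints(c,np.zeros(3),np.zeros(3),K(d),np.array(d["distortion"]))[0].reshape(-1,2)
def blobs(d,lo,hi,amin=15):
    hsv=cv2.cvtColor(d["pixels"],cv2.COLOR_RGB2HSV)
    m=cv2.inRange(hsv,np.array(lo),np.array(hi))
    n,l,s,c=cv2.connectedComponentsWithStats(m)
    return m,[(s[i,4],c[i].round(1),s[i,:4]) for i in range(1,n) if s[i,4]>=amin],l
E
python3 - <<'E'
from h import *
t=pickle.load(open("pics/top0.pkl","rb"));s=pickle.load(open("pics/side0.pkl","rb"))
for n,d,(x,y,w,h) in(("t",t,(265,145,125,110)),("s",s,(245,155,120,115))):
    c=d["pixels"][y:y+h,x:x+w,::-1]
    cv2.imwrite(f"pics/c{n}.png",cv2.convertScaleAbs(cv2.resize(c,None,fx=5,fy=5,interpolation=cv2.INTER_CUBIC),alpha=1.4))
a=[cv2.resize(cv2.imread(f"pics/c{n}.png"),(400,360)) for n in"ts"]
cv2.imwrite("pics/crop0.png",np.hstack(a))
for n,d in(("t",t),("s",s)):
    for nm,lo,hi in(("orange",(3,150,90),(14,255,255)),("blue",(100,100,40),(125,255,255)),("dark",(0,0,0),(179,90,55)),("white",(0,0,150),(179,60,255))):
        m,b,_=blobs(d,lo,hi,25)
        print(n,nm,[(int(q[0]),q[1].tolist(),q[2].tolist()) for q in b][:10])
E
```

```text
t orange [(1523, [32.9, 256.5], [22, 188, 24, 136]), (219, [306.2, 221.0], [295, 205, 29, 25]), (39, [309.9, 207.1], [307, 204, 7, 7]), (49, [377.6, 282.3], [374, 279, 8, 8])]
t blue [(517, [348.2, 197.5], [334, 183, 28, 31])]
t dark [(30, [0.9, 58.6], [0, 54, 3, 11])]
t white [(725, [319.8, 27.1], [243, 25, 157, 6]), (268, [410.2, 133.8], [386, 110, 49, 47]), (5217, [594.4, 188.2], [545, 148, 95, 82]), (1079, [443.6, 228.8], [428, 195, 33, 57]), (328, [326.0, 285.2], [316, 275, 21, 21])]
s orange [(878, [424.2, 42.8], [347, 7, 129, 52]), (36, [398.8, 182.9], [395, 180, 8, 6]), (47, [304.8, 208.1], [301, 205, 9, 7]), (363, [307.0, 242.1], [290, 228, 34, 24])]
s blue [(276, [302.9, 177.2], [294, 169, 19, 18]), (75, [292.5, 206.0], [289, 199, 7, 16]), (55, [315.6, 204.7], [313, 199, 6, 14])]
s dark [(428, [527.2, 11.1], [504, 0, 54, 32]), (240, [589.4, 18.4], [579, 0, 22, 41]), (3401, [612.0, 68.0], [576, 0, 64, 149]), (302, [325.2, 46.5], [304, 40, 41, 14]), (7426, [554.8, 172.2], [477, 74, 143, 231]), (44, [624.5, 165.6], [613, 159, 26, 19]), (31, [635.1, 173.7], [631, 168, 9, 12]), (48, [623.1, 177.1], [618, 171, 12, 14]), (122, [626.6, 198.4], [613, 186, 27, 22]), (31, [616.6, 207.8], [610, 204, 14, 9])]
s white [(1492, [357.3, 76.4], [321, 57, 73, 40]), (563, [359.6, 154.5], [327, 146, 53, 20])]
```

View pics/crop0.png

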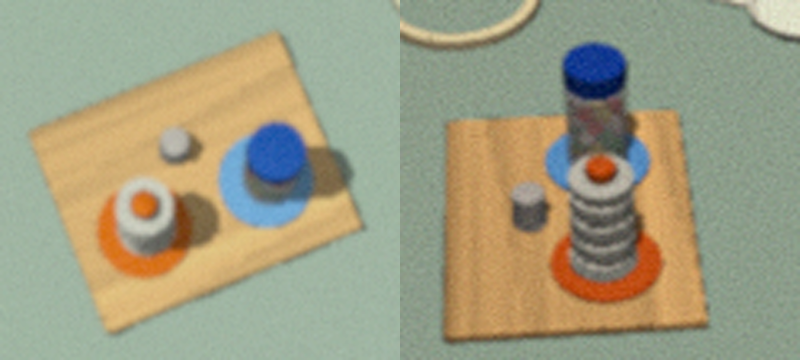

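The crop confirms the aluminium tower has its orange knob and stands on the orange coaster. The blue-capped vial stands on the blue one, and the thimble is at top (320,189) / side (283,221). Next I'll measure the positions.

```bash
cat >> h.py <<'E'
from scipy.optimize import least_squares
def circ(d,mask,z,R,c0=None):
    cs=max(cv2.findContours(mask,cv2.RETR_EXTERNAL,cv2.CHAIN_APPROX_NONE)[0],key=len).reshape(-1,2)
    P=onz(d,cs,z)[:,:2]; c0=P.mean(0) if c0 is None else c0
    # contour pixels are inside the edge by ~half a pixel
    f=lambda c:np.hypot(*(P-c[:2]).T)-(R-0.001)
    r=least_squares(f,c0,loss='soft_l1',f_scale=0.001)
    return r.x,np.median(abs(r.fun))
def hsvm(d,lo,hi,box):
    m=cv2.inRange(cv2.cvtColor(d["pixels"],cv2.COLOR_RGB2HSV),np.array(lo),np.array(hi))
    k=np.zeros_like(m);x0,y0,x1,y1=box;k[y0:y1,x0:x1]=255
    return m&k
E
python3 - <<'E'
from h import *
t=pickle.load(open("pics/top0.pkl","rb"));s=pickle.load(open("pics/side0.pkl","rb"))
H=lambda d,u,v:cv2.cvtColor(d["pixels"],cv2.COLOR_RGB2HSV)[v,u].tolist()
print("cap",H(t,351,189),"coasterblue",H(t,340,203),"thim",H(t,320,188),"board",H(t,300,195),"mat",H(t,195,220),"table",H(t,250,250),"side thim top",H(s,283,216))
# blue cap/coaster
for n,d,bx in(("t",t,(325,170,375,220)),("s",s,(285,160,325,220))):
    cap=hsvm(d,(105,190,60),(125,255,255),bx); allb=hsvm(d,(98,90,60),(125,255,255),bx)
    print(n,"cap px",(cap>0).sum(),"all",(allb>0).sum())
    print(n,"bluecoaster",circ(d,allb&~cap if n=='s' else allb,0.013,0.033))
for n,d,bx in(("t",t,(285,190,335,240)),("s",s,(285,222,330,260))):
    o=hsvm(d,(2,150,70),(14,255,255),bx); print(n,"orangecoaster",circ(d,o,0.013,0.033))
o,r=rays(t,[[309.9,207.1]]);o2,r2=rays(s,[[304.8,208.1]])
def tri(a,b):
    o,r=rays(t,[a]);o2,r2=rays(s,[b]);A=np.c_[r[0],-r2[0]];x=np.linalg.lstsq(A,o2-o,rcond=None)[0]
    p,q=o+r[0]*x[0],o2+r2[0]*x[1];return (p+q)/2,np.linalg.norm(p-q)
print("knob tri",tri([309.9,207.1],[304.8,208.1]),"z.09",onz(t,[[309.9,207.1]],.092),onz(s,[[304.8,208.1]],.091))
m=hsvm(t,(85,0,0),(179,110,85),(150,150,240,290))
c=max(cv2.findContours(m,0,2)[0],key=cv2.contourArea);R=cv2.minAreaRect(onz(t,c.reshape(-1,2),.003)[:,:2].astype(np.float32));print("mat",R)
m=hsvm(t,(12,80,90),(28,255,255),(265,145,390,255))
c=max(cv2.findContours(m,0,2)[0],key=cv2.contourArea);R=cv2.minAreaRect(onz(t,c.reshape(-1,2),.01)[:,:2].astype(np.float32));print("board",R)
w=hsvm(t,(0,0,115),(179,70,255),(415,185,475,262))
cv2.imwrite("pics/w.png",np.hstack([cv2.resize(w[170:270,400:490],None,fx=4,fy=4,interpolation=0),cv2.resize(cv2.cvtColor(t["pixels"],cv2.COLOR_RGB2HSV)[170:270,400:490,2],None,fx=4,fy=4)]))
b=w.copy();b[:217]=0
print("bowl",circ(t,b,.010,.041))
for nm,d,u in(("jar",t,(326,285.2)),("pinkknob",t,(377.6,282.3))):print(nm,onz(t,[u],.055 if nm=="jar" else .08))
print("thimble",onz(t,[[319.7,188.6]],.034),onz(s,[[283.3,216]],.036))
E
```

```text
cap [107, 209, 122] coasterblue [102, 115, 149] thim [24, 19, 134] board [18, 114, 146] mat [90, 4, 63] table [67, 33, 130] side thim top [15, 25, 122]
t cap px 180 all 549
t bluecoaster (array([ 0.57520314, -0.062694  ]), np.float64(0.0015352090248426879))
s cap px 172 all 333
s bluecoaster (array([ 0.60543303, -0.14124543]), np.float64(0.0020535153202067037))
t orangecoaster (array([0.5391064 , 0.02108669]), np.float64(0.0020695477920240537))
s orangecoaster (array([0.53914495, 0.02166599]), np.float64(0.0013144042060765707))
knob tri (array([0.54045053, 0.01921738, 0.0920274 ]), np.float64(0.00224996871196682)) z.09 [[0.5393267  0.01902437 0.092     ]] [[0.54198498 0.01822858 0.091     ]]
mat ((0.527662456035614, 0.2772245407104492), (0.2156677544116974, 0.12641821801662445), 8.093183517456055)
board ((0.5722976922988892, -0.013232432305812836), (0.14817069470882416, 0.18783073127269745), 23.02378273010254)
bowl (array([ 0.4876803 , -0.27121231]), np.float64(0.02474610409765189))
jar [[ 0.38544867 -0.01505136  0.055     ]]
pinkknob [[ 0.39155111 -0.11672292  0.08      ]]
thimble [[ 5.91282717e-01 -2.41338322e-04  3.40000000e-02]] [[5.94522923e-01 1.48406582e-04 3.60000000e-02]]
```

View pics/w.png

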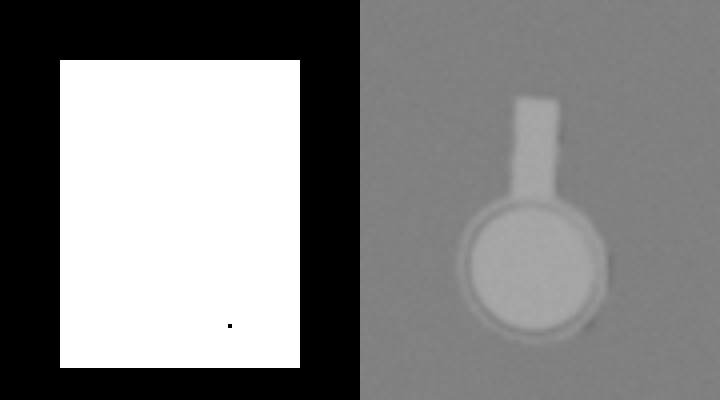

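Run:
```python
from h import *
t=pickle.load(open("pics/top0.pkl","rb"));s=pickle.load(open("pics/side0.pkl","rb"))
w=hsvm(t,(0,0,150),(179,70,255),(420,185,475,262));b=w.copy();b[:220]=0
b=cv2.morphologyEx(b,cv2.MORPH_OPEN,np.ones((3,3)))
cs=max(cv2.findContours(b,0,2)[0],key=cv2.contourArea)
print("bowl c",cv2.minEnclosingCircle(cs),cv2.boundingRect(cs),onz(t,[cv2.minEnclosingCircle(cs)[0]],.008),circ(t,b,.010,.041))
ws=hsvm(s,(0,0,140),(179,70,255),(320,135,390,175)); cs=max(cv2.findContours(ws,0,2)[0],key=cv2.contourArea);print(cv2.boundingRect(cs))
bs=ws.copy();bs[:,:352]=0;print("side bowl",circ(s,bs,.010,.041))
cap=hsvm(t,(104,170,60),(125,255,255),(325,170,375,220));cs=max(cv2.findContours(cap,0,2)[0],key=cv2.contourArea);print("cap",cv2.boundingRect(cs),cv2.minEnclosingCircle(cs),circ(t,cap,.097,.019))
cap=hsvm(s,(104,170,60),(125,255,255),(285,160,325,190));cs=max(cv2.findContours(cap,0,2)[0],key=cv2.contourArea);x,y,W,h=cv2.boundingRect(cs);print("cap s",x,y,W,h)
# predicted cap top in side from the top fit
for p in ([.576,-.063,.097],[.540,.019,.095],[.592,0,.036],[.592,0,.010]):print(p,proj(t,[p]).round(1),proj(s,[p]).round(1))
ang=np.linspace(0,6.28,40)
im=t["pixels"][:,:,::-1].copy();im=cv2.resize(im,None,fx=4,fy=4)
jm=cv2.resize(s["pixels"][:,:,::-1].copy(),None,fx=4,fy=4)
for p,R in(([.576,-.063,.097],.019),([.540,.019,.085],.0185),([.592,0,.036],.010),([.5752,-.0627,.013],.033),([.5391,.0213,.013],.033)):
    q=np.c_[p[0]+R*np.cos(ang),p[1]+R*np.sin(ang),ang*0+p[2]]
    for d,i in((t,im),(s,jm)): cv2.polylines(i,[(proj(d,q)*4+1.5).round().astype(int)],True,(0,255,0),1)
cv2.imwrite("pics/ov.png",np.hstack([im[640:1000,1120:1520],jm[640:1000,1080:1480]]))
```

```text
bowl c ((443.6490783691406, 235.569091796875), 16.42613410949707) (428, 220, 33, 32) [[ 0.49537185 -0.27022999  0.008     ]] (array([ 0.49948299, -0.26428651]), np.float64(0.004359495315997122))
(327, 145, 54, 21)
side bowl (array([ 0.49728393, -0.26860582]), np.float64(0.0033103005419788945))
cap (343, 184, 17, 17) ((351.0, 191.5), 8.732224464416504) (array([ 0.5713181 , -0.06364992]), np.float64(0.0017721566766051335))
cap s 295 169 17 13
[0.576, -0.063, 0.097] [[350.7 189.2]] [[302.3 174.5]]
[0.54, 0.019, 0.095] [[309.9 206.5]] [[305.6 207.1]]
[0.592, 0, 0.036] [[319.6 188.1]] [[284.5 216.2]]
[0.592, 0, 0.01] [[319.6 190.7]] [[285.2 225.3]]
```

View pics/ov.png

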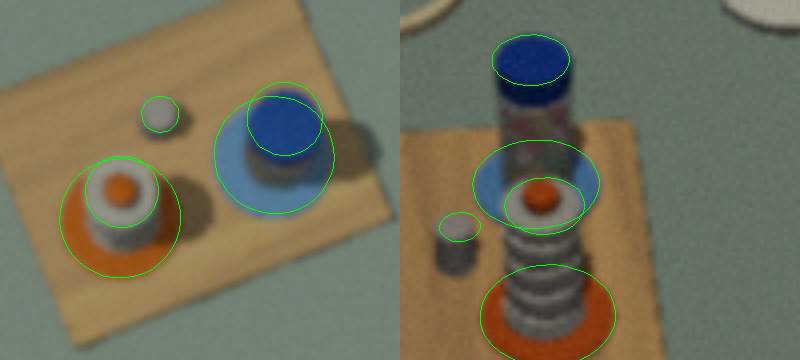

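The measurements agree with each other. The coasters are 91 mm apart along the board axis, the board measures 148x188 mm and the mat 216x126 mm. In the overlay the cap circle sits about 3 mm too far in x in the top view, so I'll put the vial at x = 0.573. Next I'll check IK for the plan.

```bash
cat >> h.py <<'E'
G=.164
PSI=np.deg2rad(-67.)
TOW=np.array([.540,.0195]);VIA=np.array([.5735,-.063]);THI=np.array([.592,0.]);BOWL=np.array([.496,-.269])
A=np.array([.582,.284]);B=np.array([.473,.269]);SAFE=.19
def st(env,m=""): print(m,"t",round(env.get_time_s(),1),"tcp",np.round(env.get_tcp_pos(),4),"w",round(env.get_grip_width(),3),"F",np.round(env.get_wrist_force(),1))
def pick(env,xy,zg,psi,pre=.75,lift=SAFE,sp=.1):
    o=[np.pi,0,psi];env.command_gripper(pre)
    env.goto([*xy,lift+G],o);st(env,"above");env.line_to([*xy,zg+G],o,max_speed=sp);env.command_gripper(0.0);st(env,"grip")
    env.line_to([*xy,lift+G],o,max_speed=sp);st(env,"lift")
def place(env,xy,zg,psi,opn,lift=SAFE,sp=.1):
    o=[np.pi,0,psi];env.line_to([*xy,lift+G],o,max_speed=.2)
    env.line_to([*xy,zg+.012+G],o,max_speed=.12);env.line_to([*xy,zg+G],o,max_speed=.03);st(env,"down")
    env.command_gripper(opn);env.dwell(.2);st(env,"open")
    env.line_to([*xy,lift+G],o,max_speed=.12)
E
python3 - <<'E'
from h import *
from workcell import env
for ps in(-67,113,-90,90,0,180):
  for n,p,zs in(("T",TOW,(.061,.19)),("V",VIA,(.061,.19)),("Th",THI,(.031,.19)),("Bo",BOWL,(.025,.19)),("A",A,(.05,.19)),("B",B,(.05,.19))):
    r=[]
    for z in zs:
        q=env.solve_ik([*p,z+G],[np.pi,0,np.deg2rad(ps)]);r.append(None if q is None else np.round(q,2).tolist())
    print(ps,n,r)
E
```

```text
-67 T [[-0.99, 0.43, 1.07, 1.95, -0.44, 1.02, -2.45], [-1.04, 0.19, 1.07, 1.82, -0.17, 1.23, -2.66]]
-67 V [[-0.79, 0.53, 1.07, 1.86, -0.53, 1.07, -2.25], [-0.83, 0.32, 1.07, 1.74, -0.29, 1.26, -2.43]]
-67 Th [[-0.87, 0.63, 1.07, 1.84, -0.63, 1.06, -2.3], [-0.91, 0.37, 1.07, 1.7, -0.34, 1.28, -2.51]]
-67 Bo [[0.6, 0.35, -0.18, 1.88, 0.08, 0.92, -2.35], [0.66, 0.18, -0.23, 1.73, 0.04, 1.24, -2.33]]
-67 A [[0.32, 0.82, -1.18, 1.62, 0.79, 1.25, 2.53], [0.32, 0.62, -1.18, 1.5, 0.58, 1.41, 2.66]]
-67 B [[0.39, 0.57, -1.18, 1.89, 0.6, 1.09, 2.52], [0.52, 0.4, -1.3, 1.75, 0.4, 1.3, 2.67]]
113 T [[0.66, 0.38, -0.86, 1.9, 0.34, 1.02, 0.05], [0.68, 0.2, -0.85, 1.77, 0.16, 1.24, 0.19]]
113 V [[0.63, 0.4, -0.67, 1.81, 0.29, 1.03, 0.25], [0.67, 0.27, -0.71, 1.69, 0.18, 1.26, 0.33]]
113 Th [[0.55, 0.49, -0.72, 1.79, 0.38, 1.0, 0.07], [0.61, 0.32, -0.78, 1.65, 0.23, 1.27, 0.18]]
113 Bo [[0.9, 0.4, -0.52, 1.87, 0.24, 0.94, 0.66], [0.91, 0.21, -0.51, 1.72, 0.11, 1.24, 0.77]]
113 A [[0.19, 0.66, -0.93, 1.63, 0.57, 1.14, -0.48], [0.32, 0.62, -1.17, 1.5, 0.57, 1.41, -0.48]]
113 B [[0.4, 0.58, -1.18, 1.8
[... 1565 characters left out ...]
8, 1.5, 0.33, 1.32, -2.29]]
0 B [[0.35, 0.53, -1.11, 1.89, 0.54, 1.07, -2.55], [0.51, 0.38, -1.28, 1.75, 0.38, 1.3, -2.43]]
180 T [[0.72, 0.41, -0.95, 1.89, 0.39, 1.03, 1.19], [0.73, 0.22, -0.91, 1.77, 0.18, 1.25, 1.34]]
180 V [[0.71, 0.43, -0.78, 1.81, 0.35, 1.04, 1.37], [0.74, 0.28, -0.79, 1.68, 0.21, 1.26, 1.47]]
180 Th [[0.64, 0.54, -0.85, 1.79, 0.47, 1.03, 1.18], [0.67, 0.34, -0.87, 1.64, 0.27, 1.28, 1.32]]
180 Bo [[0.96, 0.41, -0.6, 1.87, 0.28, 0.95, 1.8], [0.98, 0.22, -0.6, 1.72, 0.13, 1.24, 1.92]]
180 A [[0.19, 0.67, -0.94, 1.63, 0.58, 1.15, 0.68], [0.26, 0.55, -1.05, 1.5, 0.49, 1.37, 0.75]]
180 B [[0.32, 0.5, -1.06, 1.89, 0.5, 1.05, 0.62], [0.4, 0.29, -1.11, 1.75, 0.27, 1.26, 0.79]]
```

```bash
sed -i 's/^PSI=.*/PSI=np.deg2rad(113.)/' h.py
python3 - <<'E'
from h import *
from workcell import env
pick(env,TOW,.061,PSI)
d=env.get_image("side");cv2.imwrite("pics/p1.png",d["pixels"][:,:,::-1])
E
```

```text
above t 3.3 tcp [0.5402 0.0181 0.354 ] w 0.747 F [ 0.6  0.1 -0.8]
grip t 5.3 tcp [0.5401 0.0195 0.2251] w 0.415 F [0.2 0.1 0.9]
lift t 6.8 tcp [0.5398 0.0194 0.3533] w 0.418 F [ 1.3 -0.6 -1.1]
```

View pics/p1.png

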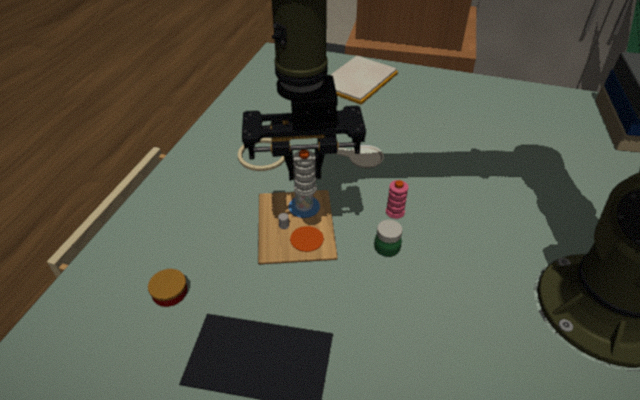

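The tower is held at a width of 36 mm, upright in the gripper at (303,185), and the orange coaster at (307,238) is clear. I'll place the tower on the mat and fetch the vial.

Run:
```python
from h import *
from workcell import env
place(env,A,.052,PSI,.75)
d=env.get_image("side");cv2.imwrite("pics/p2.png",d["pixels"][:,:,::-1])
d=env.get_image("top");pickle.dump(d,open("pics/p2t.pkl","wb"));cv2.imwrite("pics/p2t.png",d["pixels"][:,:,::-1])
o=hsvm(d,(2,150,70),(14,255,255),(285,190,335,240)); print("orangecoaster",circ(d,o,0.013,0.033),onz(d,[np.array(cv2.moments(o,True)["m10"])/1*0+[cv2.moments(o,True)["m10"]/cv2.moments(o,True)["m00"],cv2.moments(o,True)["m01"]/cv2.moments(o,True)["m00"]]],.013))
```

```text
down t 10.1 tcp [0.5819 0.284  0.2158] w 0.419 F [ 1.3  0.  -1.4]
open t 11.1 tcp [0.582 0.284 0.216] w 0.749 F [-0.   0.3 -0.7]
orangecoaster (array([0.53731816, 0.02074995]), np.float64(0.000918805793866927)) [[0.53712277 0.02119448 0.013     ]]
```

View pics/p2.png

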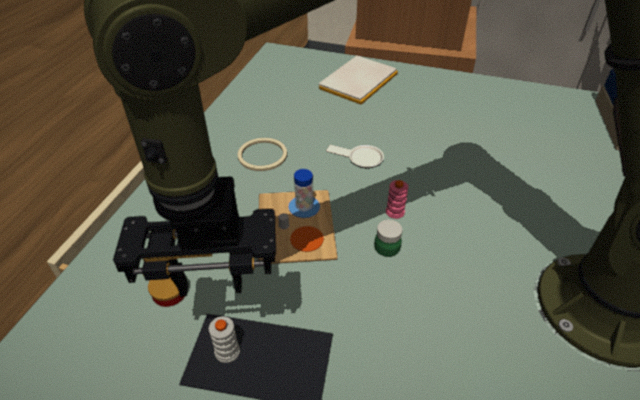

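View pics/p2t.png

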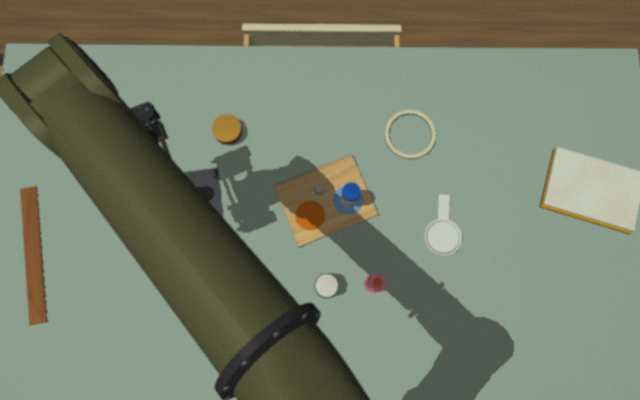

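The tower stands on the mat at side (225,340). The bare orange coaster measures (0.537-0.539, 0.021). Next is the vial.

Run:
```python
from h import *
from workcell import env
pick(env,VIA,.061,PSI)
d=env.get_image("side");cv2.imwrite("pics/p3.png",d["pixels"][:,:,::-1])
```

```text
above t 14.0 tcp [ 0.5737 -0.0612  0.3543] w 0.753 F [ 0.2  0.9 -0.6]
grip t 16.0 tcp [ 0.5735 -0.063   0.2251] w 0.437 F [ 0.  -0.  -0.3]
lift t 17.5 tcp [ 0.5733 -0.063   0.3532] w 0.433 F [-0.3  0.1 -0.6]
```

View pics/p3.png

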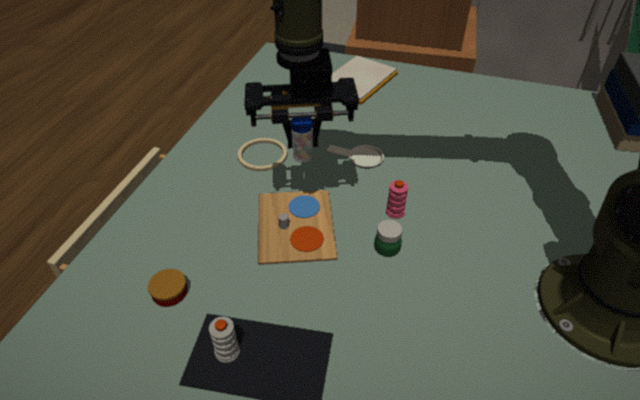

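The vial is held (38 mm) upright at (302,140), and both coasters and the thimble at (284,221) are in clear view. I'll place the vial at B, then re-measure the thimble and coasters.

Run:
```python
from h import *
from workcell import env
place(env,B,.052,PSI,.75)
s=env.get_image("side");cv2.imwrite("pics/p4.png",s["pixels"][:,:,::-1])
t=env.get_image("top");cv2.imwrite("pics/p4t.png",t["pixels"][:,:,::-1])
pickle.dump((s,t),open("pics/p4.pkl","wb"))
for d,bo,bb in((t,(285,190,335,240),(325,170,375,220)),(s,(285,222,330,260),(285,190,325,220))):
    print("or",circ(d,hsvm(d,(2,150,70),(14,255,255),bo),0.013,.033),"bl",circ(d,hsvm(d,(98,90,60),(125,255,255),bb),.013,.033))
cv2.imwrite("pics/p4c.png",np.hstack([cv2.resize(d["pixels"][y:y+60,x:x+60,::-1],(400,400),interpolation=cv2.INTER_CUBIC) for d,x,y in((t,290,160),(s,255,190))]))
```

```text
down t 21.2 tcp [0.4729 0.269  0.2159] w 0.427 F [-0.2 -0.1 -0.5]
open t 22.1 tcp [0.473 0.269 0.216] w 0.75 F [-0.2  0.8  0.6]
or (array([0.53732534, 0.02073571]), np.float64(0.0009489287642842105)) bl (array([ 0.57234407, -0.06206963]), np.float64(0.0024864508367595517))Traceback (most recent call last):
  File "<stdin>", line 8, in <module>
  File "h.py", line 18, in circ
    cs=max(cv2.findContours(mask,cv2.RETR_EXTERNAL,cv2.CHAIN_APPROX_NONE)[0],key=len).reshape(-1,2)
       ~~~^^^^^^^^^^^^^^^^^^^^^^^^^^^^^^^^^^^^^^^^^^^^^^^^^^^^^^^^^^^^^^^^^^^^^^^^^^^
ValueError: max() iterable argument is empty
```

View pics/p4.png

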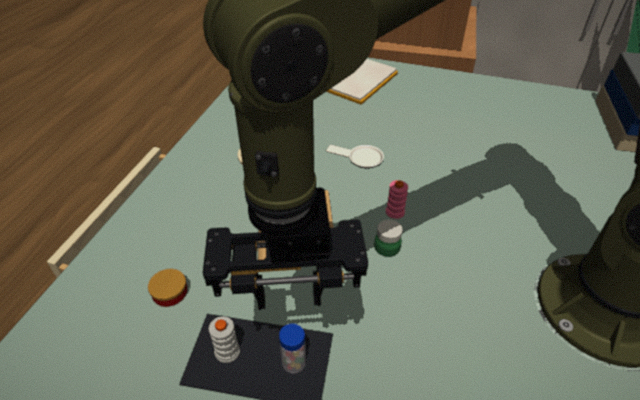

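Both stand on the mat, the tower at (225,340) and the vial at (292,348). The arm blocks the side view of the board, but the thimble was already fixed from two views that agree within 3 mm. I'll pick it now and check.

Run:
```python
from h import *
from workcell import env
s,t=pickle.load(open("pics/p4.pkl","rb")) if __import__("os").path.exists("pics/p4.pkl") else (None,None)
m=hsvm(t,(0,0,95),(40,50,255),(308,178,332,200));M=cv2.moments(m,True);c=(M["m10"]/M["m00"],M["m01"]/M["m00"]);print(c,M["m00"],onz(t,[c],.03))
pick(env,THI,.031,PSI,pre=.55,lift=.12)
d=env.get_image("side");cv2.imwrite("pics/p5.png",d["pixels"][:,:,::-1])
cv2.imwrite("pics/p5c.png",cv2.resize(d["pixels"][120:260,220:360,::-1],(560,560),interpolation=cv2.INTER_CUBIC))
```

```text
(318.98571428571427, 188.4857142857143) 70.0 [[0.59245154 0.0013177  0.03      ]]
above t 25.3 tcp [0.5918 0.0024 0.2847] w 0.552 F [-0.5  0.6  0.7]
grip t 27.0 tcp [ 0.592 -0.     0.195] w 0.231 F [ 0.1 -0.6  0.1]
lift t 28.0 tcp [ 5.917e-01 -2.000e-04  2.833e-01] w 0.231 F [-0.5  0.4  1. ]
```

View pics/p5c.png

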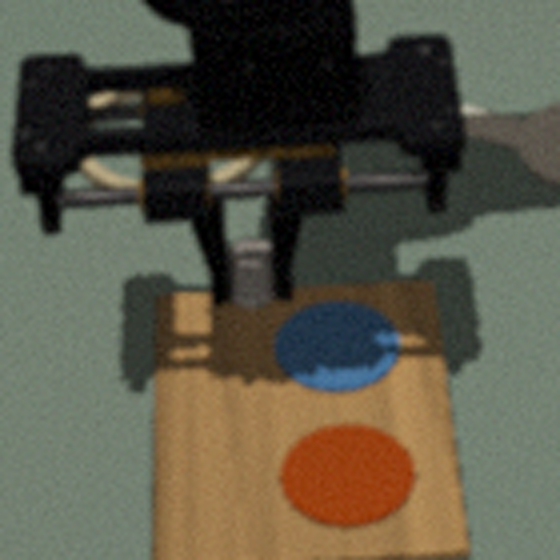

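The thimble is held at 20 mm and upright, and nothing else was moved. Next is the bowl, where I'll release with a narrow opening so the fingers stay inside the rim.

Run:
```python
from h import *
from workcell import env
place(env,BOWL,.0255,PSI,.35,lift=.12)
o=[np.pi,0,PSI]
env.goto([*VIA,.36],o)
s=env.get_image("side");t=env.get_image("top")
cv2.imwrite("pics/p6c.png",np.hstack([cv2.resize(s["pixels"][130:190,310:400,::-1],(400,267),interpolation=cv2.INTER_CUBIC),cv2.resize(t["pixels"][195:262,395:495,::-1],(400,267),interpolation=cv2.INTER_CUBIC)]))
cv2.imwrite("pics/p6.png",s["pixels"][:,:,::-1])
```

```text
down t 31.0 tcp [ 0.496  -0.269   0.1894] w 0.228 F [ 0.1 -0.9 -0.5]
open t 31.8 tcp [ 0.496  -0.269   0.1895] w 0.348 F [ 0.3 -0.6  0. ]
```

View pics/p6c.png

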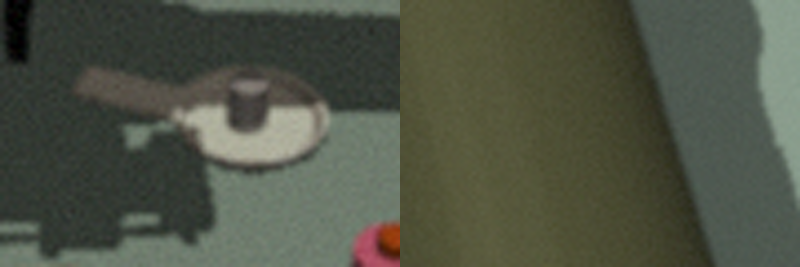

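View pics/p6.png

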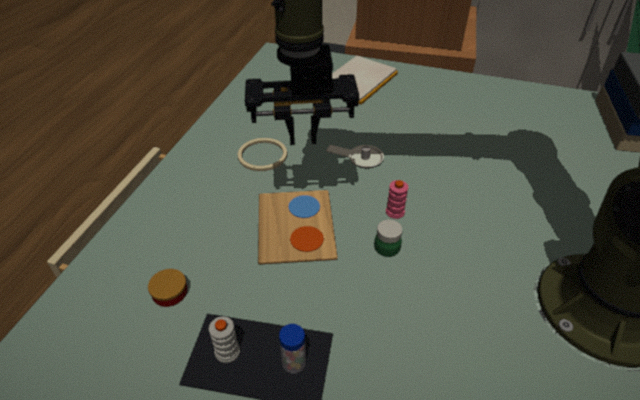

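The thimble stands in the bowl at side (366,153), inside the rim, and everything else is in place. Now I'll return the vial, then the tower.

Run:
```python
from h import *
from workcell import env
s=env.get_image("side")
print("or",circ(s,hsvm(s,(2,150,70),(14,255,255),(285,222,330,260)),.013,.033),"bl",circ(s,hsvm(s,(98,90,60),(125,255,255),(285,190,325,220)),.013,.033))
pick(env,B,.052,PSI)
place(env,[.573,-.0625],.062,PSI,.75)
s=env.get_image("side");cv2.imwrite("pics/p7.png",s["pixels"][:,:,::-1])
```

```text
or (array([0.53907156, 0.02135153]), np.float64(0.0007730860578290151)) bl (array([ 0.57432575, -0.06129377]), np.float64(0.001694191444271364))
above t 36.0 tcp [0.4741 0.2676 0.3538] w 0.749 F [ 0.3  0.2 -0.9]
grip t 38.1 tcp [0.473 0.269 0.216] w 0.431 F [-0.3 -0.2 -0.2]
lift t 39.6 tcp [0.4728 0.2688 0.3534] w 0.432 F [-0.4 -0.3 -0.8]
down t 43.2 tcp [ 0.573  -0.0626  0.226 ] w 0.434 F [-0.7 -0.5  2.1]
open t 44.2 tcp [ 0.573  -0.0625  0.226 ] w 0.747 F [-0.5 -0.3 -0.8]
```

View pics/p7.png

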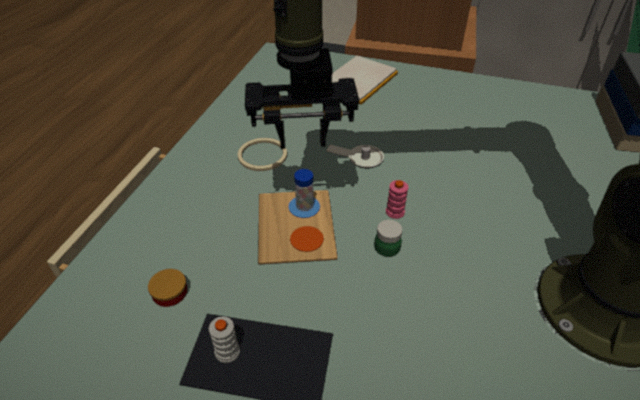

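The vial is back on the blue coaster, upright at (304,190). Next the tower, then I'll park the arm clear and check both views.

Run:
```python
from h import *
from workcell import env
pick(env,A,.052,PSI)
place(env,[.539,.0205],.062,PSI,.75)
env.movej([1.221,.321,-.07,1.45,.023,1.371,-.057]);st(env,"park")
s=env.get_image("side");t=env.get_image("top");cv2.imwrite("pics/p8.png",s["pixels"][:,:,::-1]);cv2.imwrite("pics/p8t.png",t["pixels"][:,:,::-1])
c=[cv2.resize(d["pixels"][y:y+h,x:x+w,::-1],(400,300),interpolation=cv2.INTER_CUBIC) for d,x,y,w,h in((s,250,160,100,110),(t,270,150,115,100),(s,320,130,80,60),(t,405,185,80,75))]
cv2.imwrite("pics/p8c.png",np.vstack([np.hstack(c[:2]),np.hstack(c[2:])]))
b=blobs(t,(3,150,90),(14,255,255))[1];print([(int(q[0]),q[1].tolist()) for q in b])
cap=hsvm(t,(104,170,60),(125,255,255),(325,170,375,220));cs=max(cv2.findContours(cap,0,2)[0],key=cv2.contourArea);print("cap",cv2.minEnclosingCircle(cs))
z=pickle.load(open("pics/top0.pkl","rb"))["pixels"].astype(int);D=abs(z-t["pixels"].astype(int)).max(2)
for n,(x0,y0,x1,y1) in dict(hoop=(380,105,440,162),tin=(208,110,247,150),jar=(310,270,345,303),pink=(360,270,392,298)).items():print(n,np.percentile(D[y0:y1,x0:x1],[50,99]))
```

```text
above t 47.0 tcp [0.583  0.2823 0.3538] w 0.749 F [ 0.3 -0.7 -0.2]
grip t 49.1 tcp [0.582  0.284  0.2161] w 0.416 F [ 0.2 -0.5  0.5]
lift t 50.6 tcp [0.5819 0.2838 0.3532] w 0.42 F [ 0.3  0.4 -1.4]
down t 53.8 tcp [0.539  0.0204 0.226 ] w 0.419 F [-0.8 -1.4  1.9]
open t 54.8 tcp [0.539  0.0205 0.226 ] w 0.751 F [1.3 0.4 1.1]
park t 58.5 tcp [ 0.2327 -0.6069  0.4048] w 0.751 F [-0.1  0.6 -0.4]
[(1536, [33.0, 257.2]), (193, [305.8, 221.3]), (38, [309.3, 208.1]), (47, [377.5, 282.3])]
cap ((350.97540283203125, 192.06556701660156), 8.54439926147461)
hoop [2. 6.]
tin [3. 9.]
jar [2. 6.]
pink [2. 8.]
```

View pics/p8c.png

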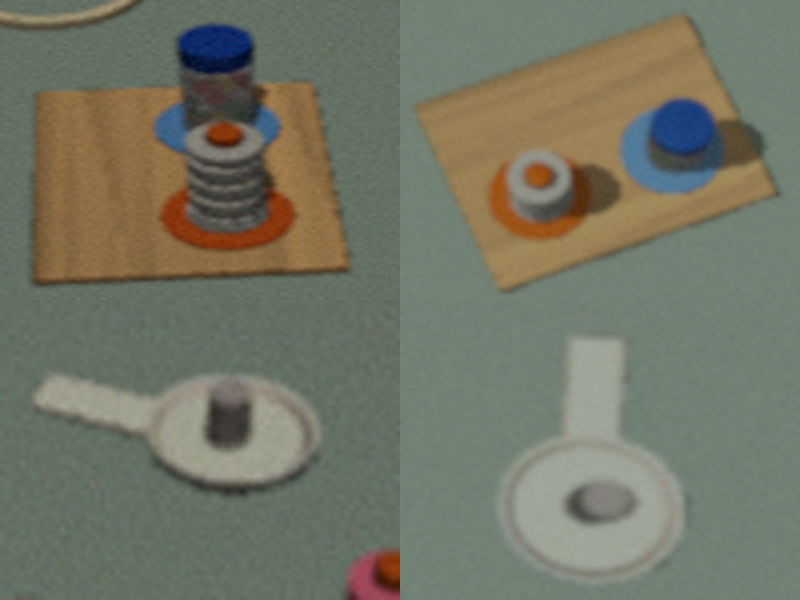

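View pics/p8t.png

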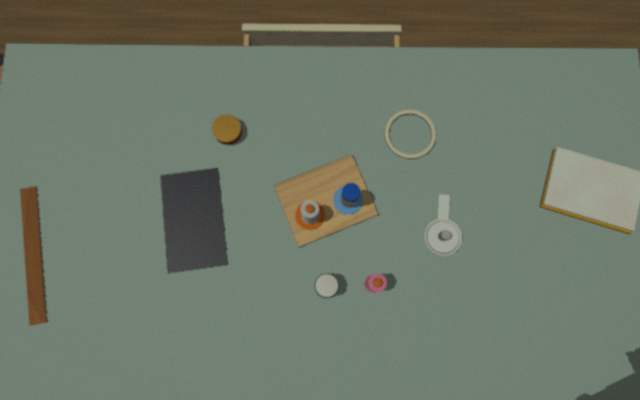

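The tower is at top (309,208) and the vial at (351,192), both upright on their own coasters. The thimble stands in the bowl at (445,236). The hoop, tin, jar and pink look-alike have not moved. Handing in.

```bash
python3 -c "
from workcell import env
env.sign_off();print(env.get_time_s())"
```

```text
the job is handed in; nothing more can be done
the job is handed in; nothing more can be done
```

The job is done and handed in, using about 59 s of the 123 s allowed. I set the tower and then the vial on the mat and stood the thimble, open end down, in the spoon-rest bowl. Then I put the vial back on the blue coaster and the tower back on the orange one.

**Last checks, both cameras, arm parked clear:**
- **Vial and tower:** both are upright and wholly on their own coasters, within about 1 px of where they started.
- **Thimble:** it stands upright well inside the bowl's rim.
- **Bystanders:** the hoop, tin, jar and pink look-alike show no change in the top view.
- **Forces:** the wrist force readings I took stayed near 2 N.

**Disagreements:**
- The two cameras differed by 2–3 mm on positions, and by up to about 4 mm on the vial at the start. Both are within what the grasps and coasters allowed.
- My first side-view fit of the blue coaster, partly hidden behind the tower, was wrong by about 8 cm. I discarded it and re-measured once the coaster was clear.
- One later side-view measurement failed because the arm was in the way. I repeated the coaster check afterwards.

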